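# Close the filled cigar moulds with their own tops

### The arm

A 7-joint arm with a two-finger parallel gripper is mounted at the origin on the work surface. World frame = base frame: x ahead of the robot, y to its left, z up, the work surface at z = 0. Lengths are in m, angles in rad, forces in N, time in s.
With the tool pointing down it reaches from about 0.425 to 0.875 m from the base axis. Payload 4.7 kg.
Tool frame: the origin (TCP) lies at the very end of the fingers, on their centre line; the grasp point (between the pads) lies 19 mm behind it (manip.tcp_to_grasp is the z of the grasp point in the tool frame, in m); z points along the fingers, y is the direction in which the jaws open and shut (so a half turn about z gives the same grasp; the last joint's range is limited). The gripper opens to 85 mm and grips with 20 to 120 N. Pads are 22 mm wide; open, the fingers measure 114 mm over their backs; the gripper's body (76 mm by 85 mm) begins 54 mm behind the grasp point. The pads swing forward as they close: fully open they stand 13 mm farther back than shut.
Start: joints at [1.3, 0.321, -0.07, 1.45, 0.023, 1.371, -0.057], TCP at [0.183, -0.624, 0.231] pointing down, gripper open.
Joint ranges: [-2.86, 2.86], [-0.3, 2.09], [-1.38, 1.24], [0.06, 2.45], [-1.56, 4.7], [0.09, 2.05], [-2.69, 2.69]. Speed limits (rad/s): [2.57, 2.57, 3.14, 3.14, 3.14, 3.14, 3.14].

### API

Orientations are given as a unit quaternion [w, x, y, z].
In Python, from cell import manip, optics, workorder gives the robot as it stands.
- The arm moves only by the tool servo_tool, never from a script. Its argument "rows" is a list of rows, each a list of 7 numbers: the shift along the tool's x, y, z in cm, then the turn, a rotation vector about the tool's x, y, z in degrees, then the opening, from 0 (shut) to 1 (fully open). In form: [[x, y, z, ax, ay, az, grip], ...]. A call has 1 to 12 rows; each row is the pose to reach, as a shift and turn from the pose commanded when the call began, along the tool's axes at that moment; what a row does not reach only later rows make up. A row lasts 1/10 s, in which the tool goes at most 50 mm and 8.59 degrees, less where a joint would pass 70% of its speed; a pose out of reach is approached as far as the arm can. A call with a gripper value outside its range is refused whole. The fingers move at their own pace and stop on an object; "force" is the grip in N (left out, the last holds). Time passes only in rows, so rows that repeat a pose let the fingers close. It gives the time, the measured TCP pose, the force and the opening at its end, in the units of the state.
- manip.state(): the state, without advancing time (a new reading comes with each control period).
- optics.capture(name): name is "scene" or "top" or "wrist"; returns a dict with "image" (400x640x3 uint8, blue, green, red), "mtx" (3x3 intrinsics, pixels), "k1" (the pictures are not rectified: a ray, as slopes to the right and down, at radius r is drawn at 1 + k1 r^2 times it, then the intrinsics apply), "position" and "orientation" of the camera in the world; the wrist camera has in their place "mount" (4x4, takes a point from camera to tool coordinates, whose origin is the TCP and whose axes are the flange's). Camera axes: x right, y down, z forward; pixel columns grow to the right and rows downward; lengths in m; the calibration is good to about 2 mm. A picture is of the moment at which its call begins: read the wrist's pose just before it. There is no depth.
- workorder.job_done(): hands the job in, once; it reports no verdict.
The state is a dict: "time_s": time; "joint_positions": joint angles; "joint_vel": joint speeds; "effort": joint torques, N m; "eef_pos": TCP position; "eef_rot": TCP orientation; "force": force on the tool from outside, world axes, zero at the start; "ft_torque": the same for the moment, N m; "opening": opening from 0.0 (shut) to 1.0 (fully open).
Only numpy, scipy, OpenCV 4.12 (cv2) and the standard library are available. Lean on these libraries where they do the work, as an engineer would, in place of code of your own. Each camera call takes 0.05 s, during which the arm holds its last target. There are 200 camera calls.

### The job

The four cigar moulds are filled with bunches and must be closed for the press: take the stack of mould tops apart and set each top, grooves down, on the mould bottom of its own length, ends lined up and fully home so that the two halves meet. Do not let a top tip over on the way, and leave the glue pot and the cap punch standing where they are.

Things in the scene. Friction and masses are not known exactly. Their poses are not given: they have to be found in the camera images.
- petit_top (a point): the shortest mould top: loose plain wooden block 105 mm long (x), 60 wide (y), 30 high (z up), about 129 g; back flat, underside with two lengthwise grooves 23 wide, 12 deep, open at the ends; fits either way round. Point: block's centre, half-way up. At the start grooves down, topmost in the stack of four tops, which lie flat, roughly square and centred.
- robusto_top (a point): the second shortest mould top: loose plain wooden block 135 mm long (x), 60 wide (y), 30 high (z up), about 151 g; back flat, underside with two lengthwise grooves 23 wide, 12 deep, open at the ends; fits either way round. Point: block's centre, half-way up. At the start grooves down, second from the top in the stack of four tops, which lie flat, roughly square and centred.
- toro_top (a point): the second longest mould top: loose plain wooden block 165 mm long (x), 60 wide (y), 30 high (z up), about 174 g; back flat, underside with two lengthwise grooves 23 wide, 12 deep, open at the ends; fits either way round. Point: block's centre, half-way up. At the start grooves down, third from the top in the stack of four tops, which lie flat, roughly square and centred.
- churchill_top (a point): the longest mould top: loose plain wooden block 195 mm long (x), 60 wide (y), 30 high (z up), about 196 g; back flat, underside with two lengthwise grooves 23 wide, 12 deep, open at the ends; fits either way round. Point: block's centre, half-way up. At the start grooves down, lowest, on the bench, in the stack of four tops, which lie flat, roughly square and centred.
- petit_seat (a point): the shortest mould bottom: wooden block 105 mm long (x), 60 wide (y), 28 high, fixed on the bench; two round brown bunches, 18 thick, 27.7 apart, lie half sunk along x, 9 mm proud of its flat upper face, and stick out 6 mm at the +x end. Point: middle of that upper face, 28 mm above the bench; with the top fully closed the top's centre is 15 mm above it.
- robusto_seat (a point): the second shortest mould bottom: wooden block 135 mm long (x), 60 wide (y), 28 high, fixed on the bench; two round brown bunches, 18 thick, 27.7 apart, lie half sunk along x, 9 mm proud of its flat upper face, and stick out 6 mm at the +x end. Point: middle of that upper face, 28 mm above the bench; with the top fully closed the top's centre is 15 mm above it.
- toro_seat (a point): the second longest mould bottom: wooden block 165 mm long (x), 60 wide (y), 28 high, fixed on the bench; two round brown bunches, 18 thick, 27.7 apart, lie half sunk along x, 9 mm proud of its flat upper face, and stick out 6 mm at the +x end. Point: middle of that upper face, 28 mm above the bench; with the top fully closed the top's centre is 15 mm above it.
- churchill_seat (a point): the longest mould bottom: wooden block 195 mm long (x), 60 wide (y), 28 high, fixed on the bench; two round brown bunches, 18 thick, 27.7 apart, lie half sunk along x, 9 mm proud of its flat upper face, and stick out 6 mm at the +x end. Point: middle of that upper face, 28 mm above the bench; with the top fully closed the top's centre is 15 mm above it.
- glue_pot: bystander: round white plastic glue pot, 48 mm across and 46 mm high, standing loose on the bench; origin at the centre of its underside
- cap_punch: bystander: small brass cap punch with a dark wooden knob, 34 mm across and 65 mm high, standing loose on the bench; origin at the centre of its underside

How it is judged:
At the end, for the whole second after the job is handed in: Each of the four tops lies at rest and released on the bottom of its own length: centres within 10 mm seen from above, lengthwise axes within 0.12 rad, level within 0.1 rad, and closed to within 3 mm (top's centre less than 18 mm above the bottom's upper face) (horizontal distance between petit_top and petit_seat below 0.01 m and z of petit_top in the frame of petit_seat below 0.018 m and angle between each of petit_top, robusto_top, toro_top, churchill_top's own z axis and vertical below 0.1 rad and angle between the x axis of petit_top and the x axis of petit_seat, either way round below 0.12 rad and linear speed of each of top_petit, top_robusto, top_toro, top_churchill below 0.02 m/s and horizontal distance between robusto_top and robusto_seat below 0.01 m and z of robusto_top in the frame of robusto_seat below 0.018 m and angle between the x axis of robusto_top and the x axis of robusto_seat, either way round below 0.12 rad and horizontal distance between toro_top and toro_seat below 0.01 m and z of toro_top in the frame of toro_seat below 0.018 m and angle between the x axis of toro_top and the x axis of toro_seat, either way round below 0.12 rad and horizontal distance between churchill_top and churchill_seat below 0.01 m and z of churchill_top in the frame of churchill_seat below 0.018 m and angle between the x axis of churchill_top and the x axis of churchill_seat, either way round below 0.12 rad); the robot touches nothing.
It fails at once if a mould top is tipped over (more than 0.6 rad) (angle between any of petit_top, robusto_top, toro_top, churchill_top's own z axis and vertical above 0.6 rad).
It fails at once if the glue pot or the cap punch is pushed more than 25 mm or knocked over (more than 0.4 rad) (distance of any of glue_pot, cap_punch from where it was at the start of the episode above 0.025 m or angle between any of glue_pot, cap_punch's own z axis and vertical above 0.4 rad).
It also fails if it takes over 122 s, if anything falls off the work surface, if the arm or the gripper's body presses on something with over 40 N, if the wrist force passes 120 N, or if a joint passes its speed limit or range.

## Working session

There is one attempt and no reset: what is moved stays moved. The work goes in short steps, Python scripts to look and compute and a tool call to move; the robot and the scene stay as the last step left them, time stands still between calls to the robot, and variables do not carry over. Pictures are saved under pics/ and viewed, about 12 in all and at most 16, crops included, and the job is handed in when it is done.

Besides the shell and the picture viewer there is one more tool, called as name(argument=value, ...) on one line, values as JSON. servo_tool: Moves the arm, as the interface text tells. Its arguments: {"type":"object","properties":{"rows":{"type":"array"},"force":{"type":"number"}},"required":["rows"]}

```bash
ls; mkdir -p pics
python3 - <<'E'
from cell import manip, optics, workorder
import cv2
s=manip.state(); print(s)
for n in("scene","top"):
    c=optics.capture(n); cv2.imwrite(f"pics/{n}0.png",c["image"]); print(n,{k:v for k,v in c.items() if k!="image"})
print(manip.tcp_to_grasp)
E
```

```text
pics
{'time_s': 0.0, 'joint_positions': array([ 1.30010896,  0.32181003, -0.07007958,  1.45166745,  0.02260065,
        1.37080151, -0.05688416]), 'joint_vel': array([ 0.00100799,  0.00058633, -0.00099158,  0.0002494 ,  0.00019411,
        0.0009222 ,  0.00087191]), 'effort': array([-1.34627294e-04, -4.93582892e+01, -3.81877329e-01, -3.14331615e+01,
        1.31242687e-02,  1.16939074e-02, -4.88934376e-06]), 'eef_pos': array([ 0.18241854, -0.62331943,  0.23023567]), 'eef_rot': array([-9.31639688e-04,  9.89875748e-01,  1.41933441e-01, -1.84494329e-04]), 'force': array([ 0.15035213, -0.37227511,  0.31565606]), 'ft_torque': array([ 0.07125737,  0.00833601, -0.01123096]), 'opening': 0.9980992701390755}
scene {'mtx': array([[497.4189634 ,   0.        , 324.5247695 ],
       [  0.        , 497.4189634 , 200.23278695],
       [  0.        ,   0.        ,   1.        ]]), 'k1': -0.0946550475204, 'position': array([1.11831508, 0.62423579, 0.95329434]), 'orientation': array([-0.13628189,  0.35622966,  0.85478813, -0.35194449])}
top {'mtx': array([[464.55724834,   0.        , 312.09169255],
       [  0.        , 464.55724834, 208.36256217],
       [  0.        ,   0.        ,   1.        ]]), 'k1': -0.12179348265935966, 'position': array([0.3998883 , 0.01646052, 1.2179003 ]), 'orientation': array([ 0.04861118, -0.69852004,  0.71241816, -0.04655178])}
-0.0187
```

View pics/scene0.png

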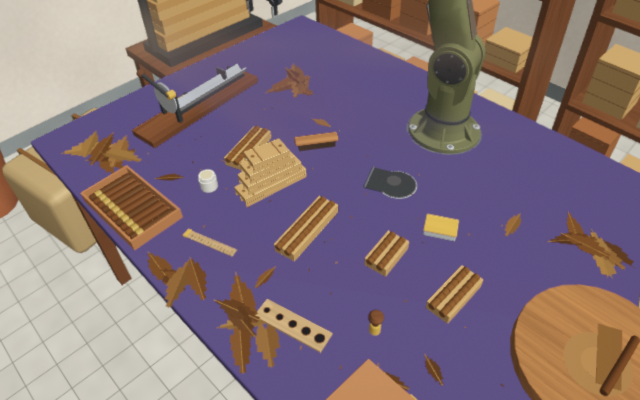

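View pics/top0.png

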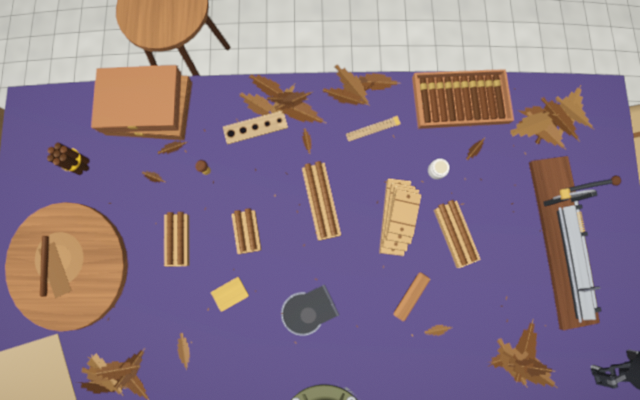

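The overhead view shows the seats around (175,240), (246,232), (321,200) and (457,233), and the stack at (400,218). The glue pot is at (438,168) and the punch at (202,167). I'll fit the block outlines next.

```bash
cat > h.py <<'E'
import numpy as np, cv2
from scipy.spatial.transform import Rotation as R
from scipy.optimize import minimize
from cell import manip, optics
def rot(q): return R.from_quat([q[1],q[2],q[3],q[0]])
def cam(name):
    """capture with world pose: (dict, Rcw 3x3, position)"""
    s=manip.state(); c=optics.capture(name)
    if name=="wrist":
        M=np.eye(4); M[:3,:3]=rot(s["eef_rot"]).as_matrix(); M[:3,3]=s["eef_pos"]; T=M@c["mount"]
        c["R"],c["p"]=T[:3,:3],T[:3,3]
    else: c["R"],c["p"]=rot(c["orientation"]).as_matrix(),np.array(c["position"])
    return c
def proj(c,P):
    Rw=c["R"].T
    return cv2.projectPoints(np.float64(P).reshape(-1,1,3),cv2.Rodrigues(Rw)[0],-Rw@c["p"],c["mtx"],np.array([c["k1"],0,0,0.]))[0][:,0]
def unproj(c,px,z):
    n=cv2.undistortPoints(np.float64(px).reshape(-1,1,2),c["mtx"],np.array([c["k1"],0,0,0.]))[:,0]
    d=np.c_[n,np.ones(len(n))]@c["R"].T
    return c["p"]+d*((z-c["p"][2])/d[:,2])[:,None]
def box(x,y,a,L,z0,z1,W=.06,x0=None):
    lx=[-L/2 if x0 is None else x0,L/2]
    P=np.array([[u,v,w] for u in lx for v in(-W/2,W/2) for w in(z0,z1)])
    ca,sa=np.cos(a),np.sin(a)
    return np.c_[x+ca*P[:,0]-sa*P[:,1],y+sa*P[:,0]+ca*P[:,1],P[:,2]]
def seat(p,L): return [box(*p,L,0,.028),box(*p,L+.012,.02,.037,.0457)]
def sil(c,boxes,k=4):
    m=np.zeros((400*k,640*k),np.uint8)
    for b in boxes:
        h=cv2.convexHull(np.float32(proj(c,b))); cv2.fillConvexPoly(m,np.int32(np.round((h+.5)*k)),1)
    return m
def fit(c,mask,f,p0,k=4,step=(.006,.006,.06)):
    m=cv2.resize(mask,None,fx=k,fy=k,interpolation=cv2.INTER_LINEAR)>127
    def cost(p):
        s=sil(c,f(p),k)>0; return 1-(s&m).sum()/(s|m).sum()
    p=np.array(p0,float)
    for i in range(2):
        S=np.vstack([p]+[p+np.eye(len(p))[j]*step[j%3]/(1+2*i) for j in range(len(p))])
        r=minimize(cost,p,method="Nelder-Mead",options=dict(initial_simplex=S,xatol=1e-4,fatol=1e-5)); p=r.x
    return p,r.fun
def mask(img):
    hsv=cv2.cvtColor(img,cv2.COLOR_BGR2HSV)
    return (((hsv[...,0]<45)|(hsv[...,0]>165))&(hsv[...,1]>40)).astype(np.uint8)*255
E
cat > m.py <<'E'
from h import *
for name in("top","scene"):
    c=cam(name); m=mask(c["image"]); n,lab,st,ce=cv2.connectedComponentsWithStats(m)
    if name=="top":
        seeds=dict(r=(175,240,.135),p=(246,232,.105),c=(321,200,.195),t=(457,233,.165)); X={}
    for k,(u,v,L) in seeds.items():
        if name=="top":
            l=lab[v-4:v+5,u-4:u+5]; l=np.bincount(l[l>0]).argmax()
            P=unproj(c,[u,v],.03)[0]; x0=[P[0],P[1],{'r':0,'p':.1,'c':.15,'t':.25}[k]]
        else:
            q=proj(c,[[*X[k][:2],.03]])[0].astype(int); l=lab[q[1]-4:q[1]+5,q[0]-4:q[0]+5]; l=np.bincount(l[l>0]).argmax(); x0=X[k]
        mm=(lab==l).astype(np.uint8)*255
        p,e=fit(c,mm,lambda p:seat(p,L),x0); X.setdefault(k,p); print(name,k,st[l],p.round(4),round(e,3))
    c0=(400,218) if name=="top" else None
    Ls=[.105,.135,.165,.195]
    f=lambda p:[box(*p,L,.09-.03*i,.12-.03*i) for i,L in enumerate(Ls)]
    if name=="top":
        P=unproj(c,[400,218],.06)[0]; s0=[P[0],P[1],-.1]
    q=proj(c,[[*s0[:2],.06]])[0].astype(int); l=lab[q[1]-4:q[1]+5,q[0]-4:q[0]+5]; l=np.bincount(l[l>0]).argmax()
    mm=(lab==l).astype(np.uint8)*255
    p,e=fit(c,mm,f,s0); s0=p; print(name,"stack",st[l],p.round(4),round(e,3))
    if name=="top":
        g=lambda p:[box(*p[3*i:3*i+3],L,.09-.03*i,.12-.03*i) for i,L in enumerate(Ls)]
        im=c["image"].copy(); 
        im=cv2.resize(im[120:300,130:500],None,fx=2.1,fy=2.1,interpolation=cv2.INTER_CUBIC)
        cv2.imwrite("pics/topcrop.png",im)
    for u,v,h in ((438,168,.046),(202,167,.065)):
        if name=="top": print(unproj(c,[u,v],h)[0].round(3))
E
python3 m.py
```

```text
top r [ 164  212   25   55 1341] [0.4871 0.3768 0.0141] 0.067
top p [ 231  208   30   46 1047] [0.5063 0.1924 0.1566] 0.065
top c [ 302  161   39   80 1849] [ 0.5812 -0.0045  0.1955] 0.051
top t [ 434  200   47   68 1679] [ 0.4886 -0.3587  0.339 ] 0.053
top stack [ 379  178   42   78 2437] [ 0.5363 -0.1979 -0.1385] 0.075
[ 0.658 -0.311  0.046]
[0.669 0.298 0.065]
scene r [ 426  265   57   58 1711] [0.4844 0.3759 0.0188] 0.069
scene p [ 365  230   44   47 1180] [0.503  0.1918 0.1565] 0.083
scene c [ 274  196   64   65 1898] [ 0.5791 -0.0049  0.2005] 0.053
scene t [ 224  126   83   81 3840] [ 0.49   -0.3551  0.3352] 0.718
scene stack [ 224  126   83   81 3840] [ 0.5343 -0.1975 -0.1555] 0.257
```

View pics/topcrop.png

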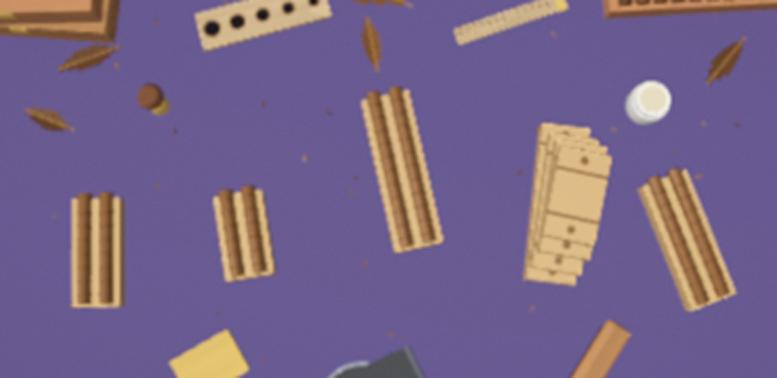

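```bash
sed -i 's/^def seat.*/def seat(p,L): return [box(*p,L,0,.028),box(*p,L+.012,.028,.034,.0457,x0=-L\/2)]/' h.py
cat >> h.py <<'E'
def go(x,y,z,yaw,s=None):
    """print tool-frame shift (cm) and turn (deg) to a tool-down pose with tool x at yaw (deg, mod 180)"""
    s=s or manip.state(); Rc=rot(s["eef_rot"]); cx=Rc.as_matrix()[:,0]; cur=np.degrees(np.arctan2(cx[1],cx[0]))
    yaw=cur+(yaw-cur+90)%180-90
    Rt=R.from_euler("z",yaw,degrees=True)*R.from_euler("x",180,degrees=True)
    d=Rc.inv().apply(np.array([x,y,z])-s["eef_pos"])*100
    print("t",round(s["time_s"],2),"yaw",cur.round(2),"->",round(yaw,2),"shift",d.round(2),"turn",np.degrees((Rc.inv()*Rt).as_rotvec()).round(2))
E
python3 m.py; python3 -c "
from h import *
go(.536,-.198,.26,-8)"
```

```text
top r [ 164  212   25   55 1342] [0.486  0.3771 0.0074] 0.038
top p [ 231  208   30   46 1047] [0.5046 0.1921 0.1519] 0.042
top c [ 302  161   39   80 1849] [ 0.5808 -0.0046  0.1972] 0.034
top t [ 434  200   47   68 1679] [ 0.4877 -0.3591  0.3415] 0.029
top stack [ 379  178   42   78 2437] [ 0.5367 -0.1979 -0.1321] 0.074
[ 0.658 -0.311  0.046]
[0.669 0.298 0.065]
scene r [ 426  265   57   58 1710] [0.4847 0.3759 0.0162] 0.037
scene p [ 365  230   44   47 1178] [0.504  0.192  0.1539] 0.044
scene c [ 274  196   64   65 1897] [ 0.5795 -0.0048  0.2031] 0.03
scene t [ 224  126   83   81 3840] [ 0.4866 -0.3561  0.3414] 0.717
scene stack [ 224  126   83   81 3840] [ 0.5343 -0.1974 -0.1542] 0.257
t 0.3 yaw 16.32 -> -8.0 shift [ 45.88 -30.92  -2.89] turn [-4.000e-02  1.000e-02  2.432e+01]
```

servo_tool(rows=[[45.9,-30.9,-2.9,0,0,24.3,1],[45.9,-30.9,-2.9,0,0,24.3,1],[45.9,-30.9,-2.9,0,0,24.3,1],[45.9,-30.9,-2.9,0,0,24.3,1],[45.9,-30.9,-2.9,0,0,24.3,1],[45.9,-30.9,-2.9,0,0,24.3,1],[45.9,-30.9,-2.9,0,0,24.3,1],[45.9,-30.9,-2.9,0,0,24.3,1],[45.9,-30.9,-2.9,0,0,24.3,1],[45.9,-30.9,-2.9,0,0,24.3,1],[45.9,-30.9,-2.9,0,0,24.3,1],[45.9,-30.9,-2.9,0,0,24.3,1]], force=40)

```text
time_s: 1.5
eef_pos: [0.5404, -0.19, 0.2609]
eef_rot: [-0.002, 0.998, -0.064, 0.001]
force: [-0.9, 1.0, -0.6]
opening: 0.997
```

```bash
python3 -c "
from h import *
c=cam('wrist'); cv2.imwrite('pics/w1.png',c['image']); print(c['mtx'],c['k1'],c['mount'],c['p'],c['R'])
go(.536,-.198,.26,-8)"
```

```text
[[305.69615977   0.         316.19614736]
 [  0.         305.69615977 199.54344462]
 [  0.           0.           1.        ]] -0.035343533395536114 [[-2.03928577e-03 -9.64455333e-01 -2.64238060e-01  6.62110014e-02]
 [ 9.99997709e-01 -1.79491274e-03 -1.16625114e-03  7.99189986e-04]
 [ 6.50512868e-04 -2.64239833e-01  9.64456784e-01 -1.42216236e-01]
 [ 0.00000000e+00  0.00000000e+00  0.00000000e+00  1.00000000e+00]] [ 0.60552188 -0.19975444  0.40329044] [[-0.12924678 -0.95722849 -0.25886075]
 [-0.99160092  0.12350454  0.03839579]
 [-0.00478307  0.26164909 -0.96515122]]
t 1.55 yaw -7.49 -> -8.0 shift [-0.22  0.53  0.06] turn [-0.12 -0.07  0.51]
```

View pics/w1.png

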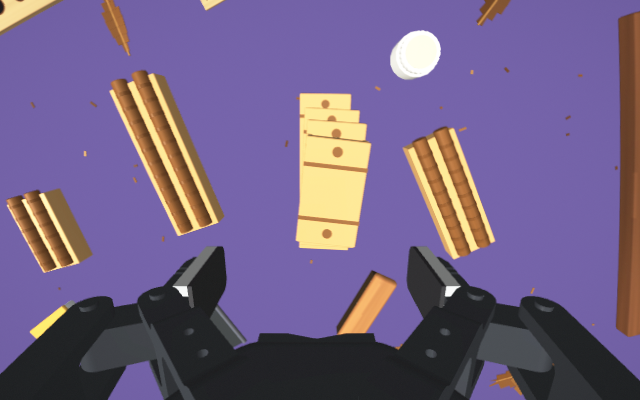

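```bash
cat > w.py <<'E'
from h import *
c=cam('wrist')
go(.536,-.198,.26,-8)
im=c["image"]; g=cv2.cvtColor(im,cv2.COLOR_BGR2GRAY)
q=np.float32([[305,136],[371,143],[355,249],[296,242]])
print(unproj(c,q,.12).round(4), unproj(c,q,.12).mean(0).round(4))
for k,L,p in(("c",.195,(.58,-.0047,.2)),("t",.165,(.4877,-.359,.3415)),("petit",.105,(.536,-.198,-.13))):
    b=box(*p,L,0,.028) if k!="petit" else box(*p,L,.09,.12)
    cv2.polylines(im,[np.int32(proj(c,b[[1,3,7,5]]).round())],True,(0,0,255),1)
cv2.imwrite("pics/w2.png",cv2.resize(im[60:270,90:510],None,fx=1.9,fy=1.9,interpolation=cv2.INTER_CUBIC))
E
python3 w.py
```

```text
t 1.6 yaw -7.73 -> -8.0 shift [-0.1   0.19  0.03] turn [-0.02 -0.    0.27]
[[ 0.5886 -0.1896  0.12  ]
 [ 0.5744 -0.2485  0.12  ]
 [ 0.4717 -0.2236  0.12  ]
 [ 0.487  -0.166   0.12  ]] [ 0.5304 -0.2069  0.12  ]
```

View pics/w2.png

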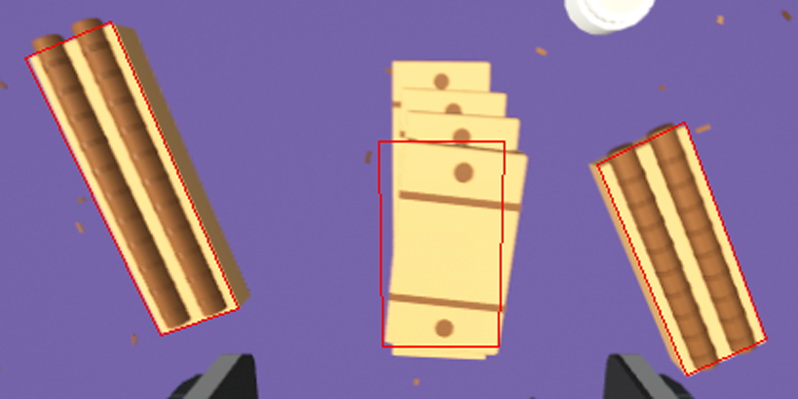

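```bash
cat >> h.py <<'E'
def fitpx(c,px,L,z,p0):
    """pose of a block top face from its 4 corner pixels TL,TR,BR,BL (+x is up in the image)"""
    from scipy.optimize import least_squares
    r=least_squares(lambda p:(proj(c,box(*p,L,z,z)[[7,5,1,3]])-px).ravel(),p0); return r.x,np.abs(r.fun).max()
E
cat > w.py <<'E'
from h import *
c=cam('wrist')
q=np.float32([[401,140],[527,155],[497,348],[385,342]])/1.9+[90,60]
p,e=fitpx(c,q,.105,.12,[.53,-.2,-.2]); print(p,np.degrees(p[2]),e)
go(p[0],p[1],.12-.008-.019-.005,np.degrees(p[2]))
go(.536,-.198,.26,-8)
im=c["image"]; im=cv2.resize(im[80:270,250:410],None,fx=3,fy=3,interpolation=cv2.INTER_CUBIC)
cv2.polylines(im,[np.int32(((proj(c,box(*p,.105,.12,.12)[[7,5,1,3]])-[250,80])*3).round())],True,(0,0,255),1)
cv2.imwrite("pics/w3.png",im)
E
python3 w.py
```

```text
[ 0.53170404 -0.20728798 -0.23684206] -13.570050558623679 2.6626949432680647
t 1.65 yaw -7.94 -> -13.57 shift [-0.3   0.91 17.21] turn [0.04 0.03 5.63]
t 1.65 yaw -7.94 -> -8.0 shift [-0.02 -0.06  0.01] turn [0.04 0.04 0.06]
```

View pics/w3.png

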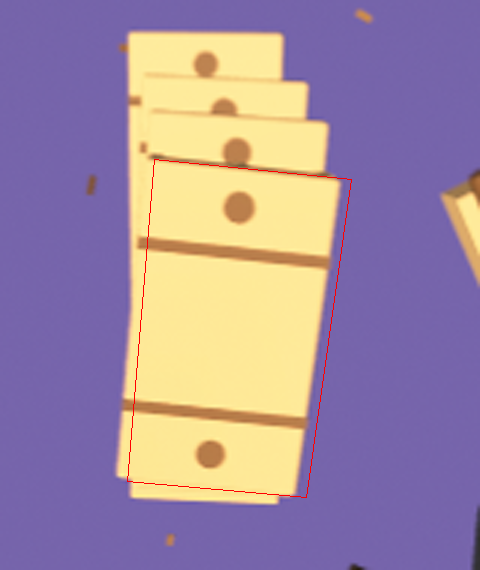

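```bash
cat > w.py <<'E'
from h import *
c=cam('wrist'); 
q=np.float32([[147,158],[341,180],[296,497],[116,476]])/3+[250,80]
p,e=fitpx(c,q,.105,.12,[.53,-.2,-.2]); print(p,np.degrees(p[2]),e)
go(p[0],p[1],.12-.008-.019-.005,np.degrees(p[2]))
# the others, from their two far corners
from scipy.optimize import least_squares
for n,L,z,q in(("r",.135,.09,[[148,110],[328,122]]),("t",.165,.06,[[142,73],[308,83]]),("c",.195,.03,[[128,32],[283,34]])):
    px=np.float32(q)/3+[250,80]
    r=least_squares(lambda p:(proj(c,box(*p,L,z,z)[[7,5]])-px).ravel(),[.53,-.2,-.1]); print(n,r.x,np.degrees(r.x[2]),np.abs(r.fun).max())
E
python3 w.py
```

```text
[ 0.53129167 -0.20676057 -0.25112099] -14.38817300653438 0.8704618398518562
t 1.7 yaw -8.08 -> -14.39 shift [-0.3   0.73 17.2 ] turn [0.06 0.05 6.31]
r [ 0.53102438 -0.20730387 -0.20455958] -11.72040036765528 0.20715781520192422
t [ 0.52956314 -0.20308205 -0.19799836] -11.344470222722112 0.18744381444963665
c [ 0.53246663 -0.20017258 -0.15279535] -8.754528512562134 0.12157748968178339
```

servo_tool(rows=[[-0.3,0.7,3,0,0,6.3,1],[-0.3,0.7,7,0,0,6.3,1],[-0.3,0.7,11,0,0,6.3,1],[-0.3,0.7,14,0,0,6.3,1],[-0.3,0.7,16,0,0,6.3,1],[-0.3,0.7,17.1,0,0,6.3,1],[-0.3,0.7,17.1,0,0,6.3,1],[-0.3,0.7,17.1,0,0,6.3,0],[-0.3,0.7,17.1,0,0,6.3,0],[-0.3,0.7,17.1,0,0,6.3,0],[-0.3,0.7,17.1,0,0,6.3,0],[-0.3,0.7,17.1,0,0,6.3,0]], force=40)

```text
time_s: 2.9
eef_pos: [0.5336, -0.2055, 0.0912]
eef_rot: [0.001, 0.992, -0.124, 0.002]
force: [-0.9, -0.7, 5.7]
opening: 0.695
```

servo_tool(rows=[[0,0,0,0,0,0,0],[0,0,0,0,0,0,0],[0,0,0,0,0,0,0]])

```text
time_s: 3.2
eef_pos: [0.5336, -0.2055, 0.0912]
eef_rot: [0.001, 0.992, -0.124, 0.002]
force: [-0.5, -0.7, 5.5]
opening: 0.693
```

servo_tool(rows=[[0,0,-1,0,0,0,0],[0,0,-3,0,0,0,0],[0,0,-6,0,0,0,0],[0,0,-9,0,0,0,0],[0,0,-9,0,0,0,0],[0,0,-9,0,0,0,0]])

```text
time_s: 3.8
eef_pos: [0.5325, -0.2048, 0.18]
eef_rot: [0.0, 0.992, -0.124, 0.001]
force: [-0.0, 0.1, -1.9]
opening: 0.693
```

```bash
python3 -c "
from h import *
c=cam('wrist'); im=c['image']
go(.5043,.192,.18,8.77); print(manip.state()['force'],manip.state()['opening'])
cv2.imwrite('pics/w4.png',cv2.resize(im[20:340,180:480],None,fx=1.8,fy=1.8,interpolation=cv2.INTER_CUBIC))"
```

```text
t 3.85 yaw -14.28 -> 8.77 shift [-12.44 -37.76  -0.11] turn [-1.000e-02  6.000e-02 -2.305e+01]
[-0.2859433   0.02717873 -0.76038932] 0.6961420993900519
```

View pics/w4.png

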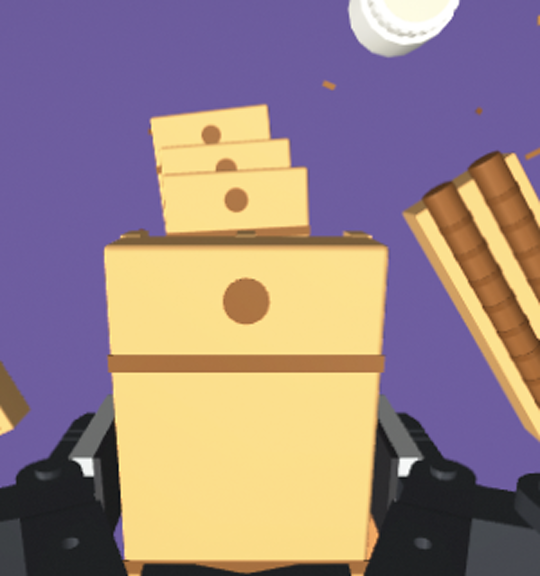

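```bash
cat > off.py <<'E'
# offset of the held block's centre in the tool frame from full-image corner pixels of its top face
from h import *
import sys,json
def held(L,px,ztop=-.0288):
    c=optics.capture("wrist"); M=c["mount"]; c["R"],c["p"]=M[:3,:3],M[:3,3]
    P=unproj(c,np.float32(px),ztop); print((P*1000).round(1)); return P
if __name__=="__main__":
    L=float(sys.argv[1]); px=json.loads(sys.argv[2]); P=held(L,px)
E
python3 off.py .105 "[[238.3,156.5],[395,156.5],[250.5,332],[383,332]]"
```

```text
[[ 51.9 -28.2 -28.8]
 [ 51.8  30.  -28.8]
 [-25.3 -28.4 -28.8]
 [-25.3  30.  -28.8]]
```

servo_tool(rows=[[-12.4,-37.8,-0.1,0,0,-23.05,0],[-12.4,-37.8,-0.1,0,0,-23.05,0],[-12.4,-37.8,-0.1,0,0,-23.05,0],[-12.4,-37.8,-0.1,0,0,-23.05,0],[-12.4,-37.8,-0.1,0,0,-23.05,0],[-12.4,-37.8,-0.1,0,0,-23.05,0],[-12.4,-37.8,-0.1,0,0,-23.05,0],[-12.4,-37.8,-0.1,0,0,-23.05,0],[-12.4,-37.8,-0.1,0,0,-23.05,0],[-12.4,-37.8,-0.1,0,0,-23.05,0],[-12.4,-37.8,-0.1,0,0,-23.05,0],[-12.4,-37.8,-0.1,0,0,-23.05,0]])

```text
time_s: 5.1
eef_pos: [0.5056, 0.1901, 0.1796]
eef_rot: [0.0, 0.997, 0.075, -0.001]
force: [0.4, 0.1, -1.5]
opening: 0.695
```

servo_tool(rows=[[0,0,5,0,0,0,0],[0,0,8,0,0,0,0],[0,0,8,0,0,0,0],[0,0,8,0,0,0,0],[0,0,8,0,0,0,0]])

```text
time_s: 5.6
eef_pos: [0.507, 0.1922, 0.1023]
eef_rot: [-0.0, 0.997, 0.076, 0.002]
force: [-0.3, -0.0, -1.0]
opening: 0.692
```

```bash
python3 -c "
from h import *
c=cam('wrist'); im=c['image']
go(.5043,.192,.059,8.77); print(manip.state()['force'],manip.state()['opening'],manip.state()['eef_pos'])
for L,p in ((.105,(.5043,.192,.153)),):
  cv2.polylines(im,[np.int32(proj(c,box(*p,L,.028,.028)[[1,3,7,5]]).round())],True,(0,0,255),1)
  b=box(*p,L,.0282,.0572); cv2.polylines(im,[np.int32(proj(c,b[[1,3,7,5]]).round())],True,(0,255,0),1)
cv2.imwrite('pics/w5.png',cv2.resize(im[60:340,180:480],None,fx=1.9,fy=1.9,interpolation=cv2.INTER_CUBIC))"
```

```text
t 5.65 yaw 8.73 -> 8.77 shift [-0.29 -0.    4.34] turn [-0.01 -0.21 -0.04]
[ 0.35409044  0.34711157 -1.12750069] 0.6989963432327141 [0.50705091 0.19236847 0.1024386 ]
```

View pics/w5.png

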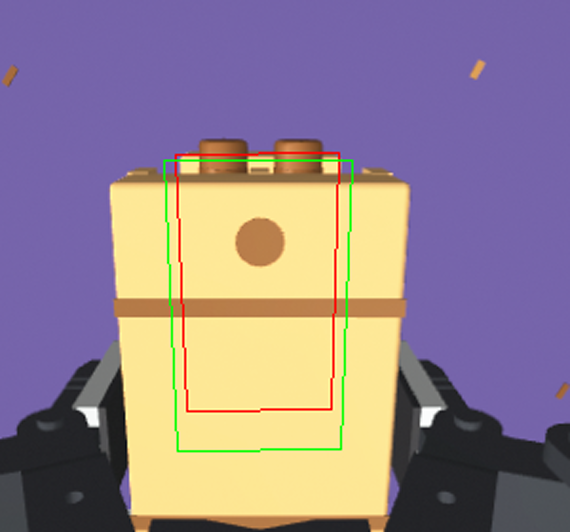

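servo_tool(rows=[[-0.3,0,3,0,0,0,0],[-0.3,0,5.5,0,0,0,0],[-0.3,0,6,0,0,0,0],[-0.3,0,6.2,0,0,0,0],[-0.3,0,6.4,0,0,0,0],[-0.3,0,6.6,0,0,0,0],[-0.3,0,6.8,0,0,0,0],[-0.3,0,7.0,0,0,0,0],[-0.3,0,7.2,0,0,0,0],[-0.3,0,7.3,0,0,0,0],[-0.3,0,7.3,0,0,0,0],[-0.3,0,7.3,0,0,0,0]])

```text
time_s: 6.85
eef_pos: [0.5027, 0.1916, 0.0291]
eef_rot: [0.001, 0.997, 0.076, 0.0]
force: [-6.6, -2.6, 14.0]
opening: 0.694
```

servo_tool(rows=[[0,0,0,0,0,0,1],[0,0,0,0,0,0,1],[0,0,0,0,0,0,1],[0,0,0,0,0,0,1],[0,0,-1,0,0,0,1],[0,0,-3,0,0,0,1],[0,0,-7,0,0,0,1],[0,0,-11,0,0,0,1],[0,0,-15,0,0,0,1],[0,0,-18,0,0,0,1],[0,0,-18,0,0,0,1],[0,0,-18,0,0,0,1]])

```text
time_s: 8.05
eef_pos: [0.5027, 0.1918, 0.2082]
eef_rot: [0.0, 0.997, 0.076, 0.001]
force: [-0.9, 0.2, -0.5]
opening: 1.0
```

```bash
python3 -c "
from h import *
c=cam('wrist'); im=c['image']
go(.531,-.205,.21,-11.7); print(manip.state()['eef_pos'])
print(proj(c,box(.5043,.192,.153,.105,.058,.058)[[7,5,1,3]]).round(1))
cv2.imwrite('pics/w6.png',im)
c=cam('top'); cv2.imwrite('pics/top1.png',cv2.resize(c['image'][160:290,150:500],None,fx=2.2,fy=2.2,interpolation=cv2.INTER_CUBIC))"
```

```text
t 8.1 yaw 8.77 -> -11.7 shift [-3.18 39.62 -0.29] turn [ 0.03  0.03 20.47]
[0.50204632 0.19139753 0.20691714]
[[283.7 129.6]
 [347.8 129.5]
 [345.3 234.5]
 [286.7 234.6]]
```

View pics/w6.png

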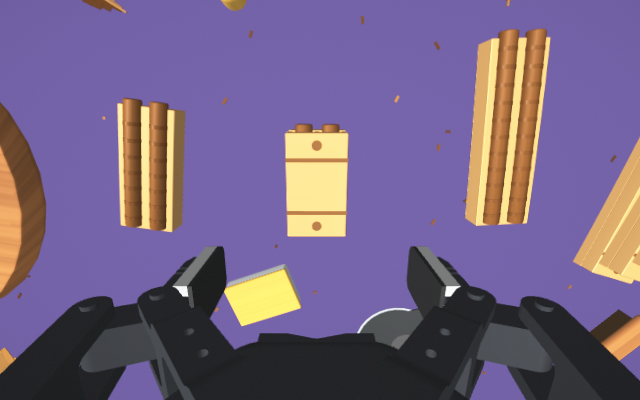

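servo_tool(rows=[[-3.2,39.6,-3.3,0,0,20.5,1],[-3.2,39.6,-3.3,0,0,20.5,1],[-3.2,39.6,-3.3,0,0,20.5,1],[-3.2,39.6,-3.3,0,0,20.5,1],[-3.2,39.6,-3.3,0,0,20.5,1],[-3.2,39.6,-3.3,0,0,20.5,1],[-3.2,39.6,-3.3,0,0,20.5,1],[-3.2,39.6,-3.3,0,0,20.5,1],[-3.2,39.6,-3.3,0,0,20.5,1],[-3.2,39.6,-3.3,0,0,20.5,1],[-3.2,39.6,-3.3,0,0,20.5,1],[-3.2,39.6,-3.3,0,0,20.5,1]])

```text
time_s: 9.35
eef_pos: [0.5312, -0.2026, 0.2397]
eef_rot: [-0.0, 0.995, -0.101, -0.001]
force: [1.0, 0.2, 0.1]
opening: 1.0
```

```bash
python3 -c "
from h import *
for i in range(3): cam('wrist')
c=cam('wrist'); im=c['image']; print(manip.state()['eef_pos'])
go(.531,-.2073,.24,-11.7)
np.savez('s.npz',R=c['R'],p=c['p'],mtx=c['mtx'],k1=c['k1'])
cv2.imwrite('pics/w7.png',cv2.resize(im[50:270,230:410],None,fx=2.7,fy=2.7,interpolation=cv2.INTER_CUBIC))"
```

```text
[ 0.53132454 -0.20366791  0.240365  ]
t 9.55 yaw -11.64 -> -11.7 shift [0.04 0.36 0.04] turn [ 0.01 -0.    0.06]
```

View pics/w7.png

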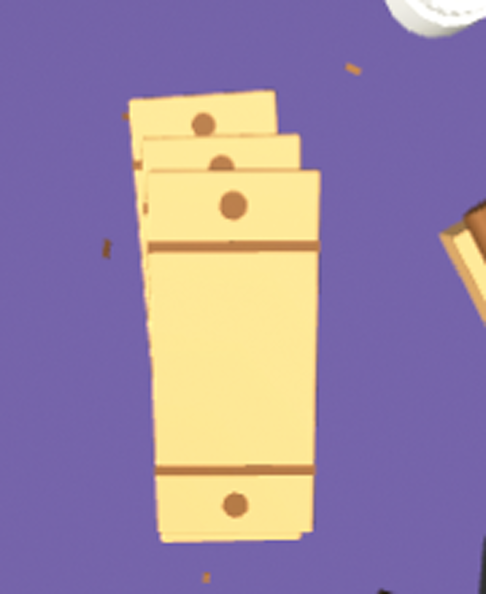

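```bash
cat > w.py <<'E'
from h import *
from scipy.optimize import least_squares
c=dict(np.load('s.npz')); c["k1"]=float(c["k1"])
for n,L,z,q,i in(("r",.135,.09,[[147,170],[320,171],[313,532],[159,533]],[7,5,1,3]),("t",.165,.06,[[142,136],[300,134]],[7,5]),("c",.195,.03,[[129,100],[275,92]],[7,5])):
    px=np.float32(q)/2.7+[230,50]
    r=least_squares(lambda p:(proj(c,box(*p,L,z,z)[i])-px).ravel(),[.53,-.2,-.1]); print(n,r.x.round(4),np.degrees(r.x[2]).round(2),np.abs(r.fun).max())
    go(*r.x[:2],z-.031,np.degrees(r.x[2]))
E
python3 w.py
```

```text
r [ 0.5327 -0.205  -0.1986] -11.38 0.7900118080913074
t 9.55 yaw -11.64 -> -11.38 shift [ 0.17  0.1  18.14] turn [ 0.01 -0.   -0.26]
t [ 0.5314 -0.2005 -0.1929] -11.05 0.49609103114426034
t 9.55 yaw -11.64 -> -11.05 shift [-0.06 -0.32 21.14] turn [ 0.01 -0.   -0.59]
c [ 0.5338 -0.1968 -0.1537] -8.81 0.4336825805709168
t 9.55 yaw -11.64 -> -8.81 shift [ 0.11 -0.73 24.14] turn [ 0.01 -0.   -2.83]
```

servo_tool(rows=[[0.2,0.1,5,0,0,-0.3,1],[0.2,0.1,10,0,0,-0.3,1],[0.2,0.1,14,0,0,-0.3,1],[0.2,0.1,16.5,0,0,-0.3,1],[0.2,0.1,17.6,0,0,-0.3,1],[0.2,0.1,18,0,0,-0.3,1],[0.2,0.1,18,0,0,-0.3,1],[0.2,0.1,18,0,0,-0.3,0],[0.2,0.1,18,0,0,-0.3,0],[0.2,0.1,18,0,0,-0.3,0],[0.2,0.1,18,0,0,-0.3,0],[0.2,0.1,18,0,0,-0.3,0]])

```text
time_s: 10.75
eef_pos: [0.5343, -0.2064, 0.0622]
eef_rot: [0.001, 0.995, -0.1, 0.002]
force: [-0.4, 0.1, 6.2]
opening: 0.692
```

servo_tool(rows=[[0,0,0,0,0,0,0],[0,0,0,0,0,0,0],[0,0,0,0,0,0,0],[0,0,-1,0,0,0,0],[0,0,-3,0,0,0,0],[0,0,-6,0,0,0,0],[0,0,-10,0,0,0,0],[0,0,-12,0,0,0,0],[0,0,-12,0,0,0,0],[0,0,-12,0,0,0,0]])

```text
time_s: 11.75
eef_pos: [0.5325, -0.206, 0.18]
eef_rot: [0.0, 0.995, -0.1, -0.0]
force: [0.1, 0.5, -2.3]
opening: 0.693
```

```bash
python3 -c "
from h import *
c=cam('wrist'); c=cam('wrist'); im=c['image']; print(manip.state()['force'],manip.state()['eef_pos'],manip.state()['opening'])
go(.4855,.3765,.16,.7)
cv2.imwrite('pics/w8.png',cv2.resize(im[20:340,180:480],None,fx=1.8,fy=1.8,interpolation=cv2.INTER_CUBIC))"
```

```text
[ 0.09175556  0.76239321 -1.46151032] [ 0.53164457 -0.20572776  0.17840395] 0.6941483587780691
t 11.85 yaw -11.44 -> 0.7 shift [-16.06 -56.15   1.92] turn [ -0.05   0.19 -12.14]
```

View pics/w8.png

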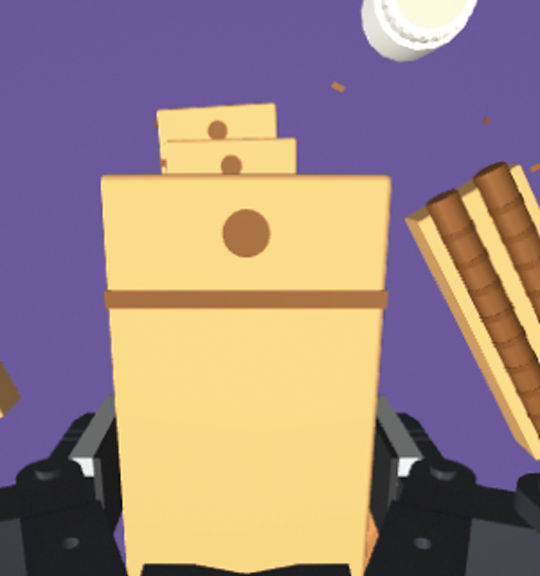

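```bash
python3 -c "
from off import *
held(.135,[[236.7,118.3],[396.7,118.3]],-.0278)"
```

```text
[[ 65.6 -28.1 -27.8]
 [ 65.5  30.  -27.8]]
```

servo_tool(rows=[[-16.1,-56.2,0,0,0,-12.1,0],[-16.1,-56.2,0,0,0,-12.1,0],[-16.1,-56.2,0,0,0,-12.1,0],[-16.1,-56.2,0,0,0,-12.1,0],[-16.1,-56.2,0,0,0,-12.1,0],[-16.1,-56.2,0,0,0,-12.1,0],[-16.1,-56.2,0,0,0,-12.1,0],[-16.1,-56.2,0,0,0,-12.1,0],[-16.1,-56.2,0,0,0,-12.1,0],[-16.1,-56.2,0,0,0,-12.1,0],[-16.1,-56.2,0,0,0,-12.1,0],[-16.1,-56.2,0,0,0,-12.1,0]])

```text
time_s: 13.1
eef_pos: [0.4843, 0.3802, 0.1788]
eef_rot: [-0.0, 1.0, 0.007, -0.001]
force: [-0.2, 0.3, -1.4]
opening: 0.693
```

servo_tool(rows=[[0,0,0,0,0,0,0],[0,0,0,0,0,0,0],[0,0,4,0,0,0,0],[0,0,7,0,0,0,0],[0,0,7,0,0,0,0],[0,0,7,0,0,0,0],[0,0,7,0,0,0,0],[0,0,7,0,0,0,0]])

```text
time_s: 13.9
eef_pos: [0.4877, 0.3773, 0.1123]
eef_rot: [-0.001, 1.0, 0.006, 0.001]
force: [0.4, 0.3, -1.6]
opening: 0.695
```

```bash
python3 -c "
from h import *
c=cam('wrist'); im=c['image']; print(manip.state()['force'],manip.state()['eef_pos'],manip.state()['opening'])
go(.4855,.3765,.03,.7)
print(proj(c,box(.4855,.3765,.012,.135,.028,.028)[[7,5,1,3]]).round(1))
cv2.imwrite('pics/w9.png',cv2.resize(im[20:340,180:480],None,fx=1.8,fy=1.8,interpolation=cv2.INTER_CUBIC))"
```

```text
[-0.23696605 -0.58540738 -1.89818828] [0.48745901 0.37724475 0.11206279] 0.6915598698765312
t 13.95 yaw 0.65 -> 0.7 shift [-0.22  0.08  8.21] turn [-0.08 -0.14 -0.05]
[[274.8 117.7]
 [358.3 117.4]
 [352.9 285.1]
 [281.  285.2]]
```

View pics/w9.png

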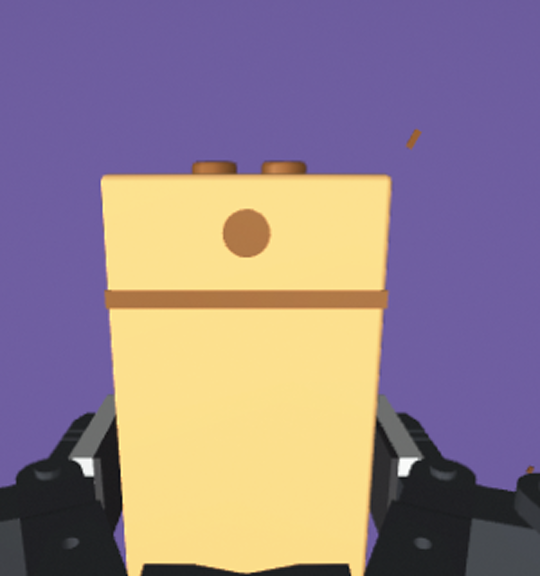

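servo_tool(rows=[[-0.1,0.1,4,0,0,0,0],[-0.1,0.1,6.5,0,0,0,0],[-0.1,0.1,6.9,0,0,0,0],[-0.1,0.1,7.1,0,0,0,0],[-0.1,0.1,7.3,0,0,0,0],[-0.1,0.1,7.5,0,0,0,0],[-0.1,0.1,7.7,0,0,0,0],[-0.1,0.1,7.9,0,0,0,0],[-0.1,0.1,8.1,0,0,0,0],[-0.1,0.1,8.2,0,0,0,0],[-0.1,0.1,8.2,0,0,0,0],[-0.1,0.1,8.2,0,0,0,0]])

```text
time_s: 15.15
eef_pos: [0.4858, 0.3759, 0.0303]
eef_rot: [0.0, 1.0, 0.006, 0.001]
force: [-3.2, -3.4, 10.7]
opening: 0.693
```

Home (z 0.0303, as predicted). Release and rise.

servo_tool(rows=[[0,0,0,0,0,0,1],[0,0,0,0,0,0,1],[0,0,0,0,0,0,1],[0,0,0,0,0,0,1],[0,0,-1,0,0,0,1],[0,0,-3,0,0,0,1],[0,0,-7,0,0,0,1],[0,0,-11,0,0,0,1],[0,0,-15,0,0,0,1],[0,0,-15,0,0,0,1]])

```text
time_s: 16.15
eef_pos: [0.4879, 0.3788, 0.1855]
eef_rot: [-0.003, 1.0, 0.006, 0.005]
force: [0.2, 0.6, 0.5]
opening: 0.996
```

```bash
python3 -c "
from h import *
c=cam('wrist'); c=cam('wrist'); im=c['image']
go(.5314,-.2025,.18,-11.05)
print(proj(c,box(.4855,.3765,.012,.135,.058,.058)[[7,5,1,3]]).round(1))
m=mask(im); n,lab,st,ce=cv2.connectedComponentsWithStats(m); l=lab[200,316]; print(st[l])
f=lambda p:[box(*p,.135,0,.058),box(*p,.147,.0345,.036,.0457,x0=-.0675)]
print(fit(c,(lab==l).astype(np.uint8)*255,f,[.4855,.3765,.012]))
"
```

```text
t 16.25 yaw 0.67 -> -11.05 shift [ 3.86 57.93 -0.07] turn [-0.08 -0.14 11.72]
[[281.7 117. ]
 [352.7 116.9]
 [348.7 262.7]
 [286.1 262.7]]
[ 284  112   71  152 9961]
(array([0.48482671, 0.37550304, 0.00502194]), np.float64(0.019813591753595428))
```

servo_tool(rows=[[3.9,57.9,0,0,0,11.7,1],[3.9,57.9,0,0,0,11.7,1],[3.9,57.9,0,0,0,11.7,1],[3.9,57.9,0,0,0,11.7,1],[3.9,57.9,0,0,0,11.7,1],[3.9,57.9,0,0,0,11.7,1],[3.9,57.9,0,0,0,11.7,1],[3.9,57.9,0,0,0,11.7,1],[3.9,57.9,0,0,0,11.7,1],[3.9,57.9,0,0,0,11.7,1],[3.9,57.9,0,0,0,11.7,1],[3.9,57.9,0,0,0,11.7,1]])

```text
time_s: 17.45
eef_pos: [0.5294, -0.2077, 0.1764]
eef_rot: [0.0, 0.995, -0.099, -0.002]
force: [-0.2, -0.3, -0.3]
opening: 0.999
```

servo_tool(rows=[[0,0,0,0,0,0,1],[0,0,0,0,0,0,1],[0,0,0,0,0,0,1]])

```text
time_s: 17.75
eef_pos: [0.531, -0.2008, 0.1774]
eef_rot: [-0.001, 0.995, -0.095, -0.001]
force: [-0.6, -0.3, -0.1]
opening: 1.002
```

```bash
python3 -c "
from h import *
c=cam('wrist'); im=c['image']; p=(.5312,-.202,-.195)
m=mask(im); n,lab,st,ce=cv2.connectedComponentsWithStats(m); q=proj(c,[[*p[:2],.06]])[0].astype(int); l=lab[q[1],q[0]]; print(st[l])
f=lambda p:[box(*p[:3],.165,.03,.06),box(*p[3:],.195,0,.03)]
p,e=fit(c,(lab==l).astype(np.uint8)*255,f,[.5312,-.202,-.195,.5335,-.198,-.153]); print(p.round(4),e)
go(*p[:2],.0304,np.degrees(p[2]))
"
```

```text
[  271    75    81   203 14024]
[ 0.5323 -0.2008 -0.1812  0.5349 -0.1972 -0.1434] 0.010583980427614104
t 17.8 yaw -10.87 -> -10.38 shift [1.200e-01 1.000e-02 1.473e+01] turn [-0.04  0.07 -0.49]
```

servo_tool(rows=[[0.1,0,5,0,0,-0.5,1],[0.1,0,9,0,0,-0.5,1],[0.1,0,12,0,0,-0.5,1],[0.1,0,14,0,0,-0.5,1],[0.1,0,14.7,0,0,-0.5,1],[0.1,0,14.7,0,0,-0.5,1],[0.1,0,14.7,0,0,-0.5,1],[0.1,0,14.7,0,0,-0.5,0],[0.1,0,14.7,0,0,-0.5,0],[0.1,0,14.7,0,0,-0.5,0],[0.1,0,14.7,0,0,-0.5,0],[0.1,0,14.7,0,0,-0.5,0]])

```text
time_s: 19.0
eef_pos: [0.5334, -0.2032, 0.0329]
eef_rot: [0.0, 0.996, -0.092, 0.001]
force: [-0.9, 1.7, 5.6]
opening: 0.694
```

servo_tool(rows=[[0,0,0,0,0,0,0],[0,0,0,0,0,0,0],[0,0,0,0,0,0,0]])

```text
time_s: 19.3
eef_pos: [0.5334, -0.2032, 0.0329]
eef_rot: [0.0, 0.996, -0.092, 0.001]
force: [-0.9, 1.4, 5.8]
opening: 0.695
```

servo_tool(rows=[[0,0,-1,0,0,0,0],[0,0,-3,0,0,0,0],[0,0,-6,0,0,0,0],[0,0,-10,0,0,0,0],[0,0,-12,0,0,0,0],[0,0,-12,0,0,0,0],[0,0,-12,0,0,0,0]])

```text
time_s: 20.0
eef_pos: [0.5317, -0.203, 0.151]
eef_rot: [0.0, 0.996, -0.092, -0.0]
force: [-0.8, -0.5, -1.7]
opening: 0.696
```

```bash
cat > off2.py <<'E'
# far edge and sides of the held block from the wrist picture; argument: length, z of its top face in the tool frame
from h import *
import sys
L,zt=float(sys.argv[1]),float(sys.argv[2])
c=cam('wrist'); c=cam('wrist'); im=c["image"]; print(manip.state()['force'].round(2),manip.state()['eef_pos'].round(4))
col=im[:260,300:330].astype(int).mean(1)   # strip around the tool's x axis
hsv=cv2.cvtColor(im,cv2.COLOR_BGR2HSV)
bright=(hsv[...,2]>230)&(hsv[...,0]<35)
rows=[v for v in range(300) if bright[v,240:395].mean()>.75]; print("bright rows",rows[:3],rows[-1:])
v=rows[0]+6; xs=np.where(bright[v])[0]; xs=xs[(xs>200)&(xs<430)]; print("cols",xs.min(),xs.max())
M=c["mount"]; d=dict(c,R=M[:3,:3],p=M[:3,3])
P=unproj(d,np.float32([[xs.min(),rows[0]],[xs.max()+1,rows[0]]]),zt); print("far edge mm",(P*1000).round(1),"centre offset x mm",round(P[:,0].mean()*1e3-L*500,1))
E
python3 off2.py .165 -.028; python3 -c "
from h import *
go(.4877,-.359,.15,19.57)"
```

```text
[ 0.6   0.33 -2.62] [ 0.5309 -0.2027  0.1494]
bright rows [78, 79, 80] [299]
cols 234 397
far edge mm [[ 79.4 -28.2 -28. ]
 [ 79.3  29.6 -28. ]] centre offset x mm -3.2
t 20.1 yaw -10.54 -> 19.57 shift [-1.39 16.16 -0.06] turn [ -0.08   0.18 -30.11]
```

servo_tool(rows=[[-1.4,16.2,0,0,0,-30.1,0],[-1.4,16.2,0,0,0,-30.1,0],[-1.4,16.2,0,0,0,-30.1,0],[-1.4,16.2,0,0,0,-30.1,0],[-1.4,16.2,0,0,0,-30.1,0],[-1.4,16.2,0,0,0,-30.1,0],[-1.4,16.2,4,0,0,-30.1,0],[-1.4,16.2,5,0,0,-30.1,0],[-1.4,16.2,5,0,0,-30.1,0],[-1.4,16.2,5,0,0,-30.1,0],[-1.4,16.2,5,0,0,-30.1,0]])

```text
time_s: 21.2
eef_pos: [0.4901, -0.3597, 0.1029]
eef_rot: [0.001, 0.985, 0.17, 0.001]
force: [0.1, -0.4, -2.2]
opening: 0.691
```

```bash
python3 -c "
from h import *
c=cam('wrist'); c=cam('wrist'); im=c['image']; print(manip.state()['force'],manip.state()['eef_pos'],manip.state()['opening'])
go(.4877,-.359,.03,19.57)
print(proj(c,box(.4877,-.359,.3415,.165,.028,.028)[[7,5,1,3]]).round(1))
cv2.imwrite('pics/w10.png',cv2.resize(im[20:340,180:480],None,fx=1.8,fy=1.8,interpolation=cv2.INTER_CUBIC))"
```

```text
[ 0.94521796 -1.05339235 -1.88217483] [ 0.48980256 -0.36005025  0.10283711] 0.694426413120603
t 21.3 yaw 19.58 -> 19.57 shift [-0.17 -0.19  7.28] turn [ 0.12 -0.07  0.01]
[[268.7  93.9]
 [357.4  93.8]
 [350.6 306.6]
 [277.3 306.8]]
```

View pics/w10.png

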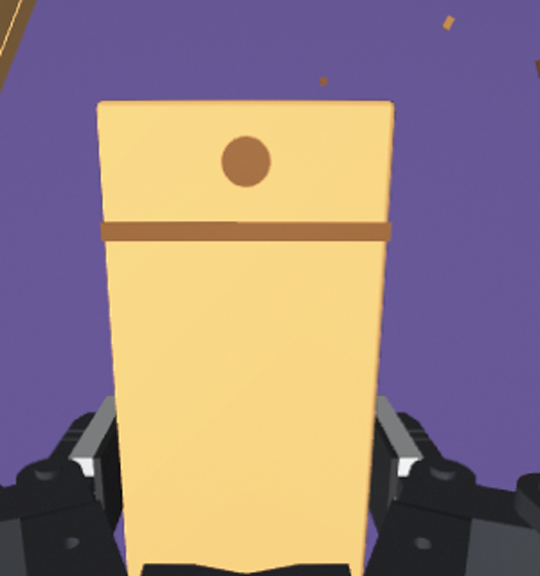

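servo_tool(rows=[[0,-0.2,3,0,0,0,0],[0,-0.2,5.5,0,0,0,0],[0,-0.2,5.9,0,0,0,0],[0,-0.2,6.1,0,0,0,0],[0,-0.2,6.3,0,0,0,0],[0,-0.2,6.5,0,0,0,0],[0,-0.2,6.7,0,0,0,0],[0,-0.2,6.9,0,0,0,0],[0,-0.2,7.1,0,0,0,0],[0,-0.2,7.2,0,0,0,0],[0,-0.2,7.2,0,0,0,0],[0,-0.2,7.2,0,0,0,0]])

```text
time_s: 22.5
eef_pos: [0.4884, -0.358, 0.0309]
eef_rot: [0.0, 0.985, 0.17, -0.0]
force: [-3.9, 1.9, 6.3]
opening: 0.695
```

servo_tool(rows=[[0,0,0,0,0,0,1],[0,0,0,0,0,0,1],[0,0,0,0,0,0,1],[0,0,0,0,0,0,1],[0,0,-1,0,0,0,1],[0,0,-3,0,0,0,1],[0,0,-7,0,0,0,1],[0,0,-11,0,0,0,1],[0,0,-15,0,0,0,1],[0,0,-15,0,0,0,1],[0,0,-15,0,0,0,1]])

```text
time_s: 23.6
eef_pos: [0.4889, -0.3582, 0.1812]
eef_rot: [0.001, 0.985, 0.17, 0.001]
force: [-0.7, 0.1, -0.4]
opening: 0.998
```

```bash
cat > chk.py <<'E'
from h import *
import sys
L,x,y,a=map(float,sys.argv[1:5])
c=cam('wrist'); c=cam('wrist'); im=c['image']
m=mask(im); n,lab,st,ce=cv2.connectedComponentsWithStats(m); q=proj(c,[[x,y,.058]])[0].astype(int); l=lab[q[1],q[0]]; print(st[l])
f=lambda p:[box(*p,L,0,.058),box(*p,L+.012,.0345,.036,.0457,x0=-L/2)]
p,e=fit(c,(lab==l).astype(np.uint8)*255,f,[x,y,a]); print(p.round(4),round(e,4))
cv2.imwrite('pics/chk.png',im)
E
python3 chk.py .165 .4877 -.359 .3415; python3 -c "
from h import *
go(.5349,-.1972,.15,-8.5)"
```

```text
[  281    93    72   185 12352]
[ 0.4863 -0.3586  0.3363] 0.0186
t 23.7 yaw 19.57 -> -8.5 shift [  9.83 -13.51   2.85] turn [-0.06  0.08 28.07]
```

servo_tool(rows=[[9.8,-13.5,0,0,0,28.1,1],[9.8,-13.5,0,0,0,28.1,1],[9.8,-13.5,0,0,0,28.1,1],[9.8,-13.5,0,0,0,28.1,1],[9.8,-13.5,0,0,0,28.1,1],[9.8,-13.5,0,0,0,28.1,1],[9.8,-13.5,0,0,0,28.1,1],[9.8,-13.5,0,0,0,28.1,1]])

```text
time_s: 24.5
eef_pos: [0.5345, -0.1996, 0.1787]
eef_rot: [0.0, 0.997, -0.076, -0.001]
force: [-0.0, -0.5, 0.6]
opening: 1.003
```

```bash
python3 -c "
from h import *
c=cam('wrist'); c=cam('wrist'); im=c['image']
m=mask(im); n,lab,st,ce=cv2.connectedComponentsWithStats(m)
def one(f,p0):
    q=proj(c,[[*p0[:2],.03]])[0].astype(int); l=lab[q[1]-4:q[1]+5,q[0]-4:q[0]+5]; l=np.bincount(l[l>0]).argmax()
    p,e=fit(c,(lab==l).astype(np.uint8)*255,f,p0); print(st[l],p.round(4),round(e,4)); return p
p=one(lambda p:[box(*p,.195,0,.03)],[.5349,-.1972,-.143])
go(*p[:2],.004,np.degrees(p[2]))
one(lambda p:seat(p,.195),[.58,-.0047,.2])
"
```

```text
[  277    80    69   196 12109] [ 0.5354 -0.1974 -0.142 ] 0.0118
t 24.6 yaw -8.65 -> -8.13 shift [ 0.04 -0.18 17.5 ] turn [ 0.    0.03 -0.52]
[   38    57   156   207 14644] [ 0.5803 -0.0045  0.1996] 0.0311
```

servo_tool(rows=[[0,-0.2,5,0,0,-0.5,1],[0,-0.2,10,0,0,-0.5,1],[0,-0.2,14,0,0,-0.5,1],[0,-0.2,16.3,0,0,-0.5,1],[0,-0.2,17.2,0,0,-0.5,1],[0,-0.2,17.4,0,0,-0.5,1],[0,-0.2,17.4,0,0,-0.5,1],[0,-0.2,17.4,0,0,-0.5,0],[0,-0.2,17.4,0,0,-0.5,0],[0,-0.2,17.4,0,0,-0.5,0],[0,-0.2,17.4,0,0,-0.5,0],[0,-0.2,17.4,0,0,-0.5,0]])

```text
time_s: 25.8
eef_pos: [0.537, -0.1964, 0.0071]
eef_rot: [0.001, 0.998, -0.07, 0.001]
force: [-0.3, -0.4, 5.9]
opening: 0.693
```

servo_tool(rows=[[0,0,0,0,0,0,0],[0,0,0,0,0,0,0],[0,0,0,0,0,0,0]])

```text
time_s: 26.1
eef_pos: [0.537, -0.1964, 0.0071]
eef_rot: [0.001, 0.998, -0.07, 0.001]
force: [-0.5, -0.7, 6.3]
opening: 0.691
```

servo_tool(rows=[[0,0,-1,0,0,0,0],[0,0,-3,0,0,0,0],[0,0,-6,0,0,0,0],[0,0,-9,0,0,0,0],[0,0,-12,0,0,0,0],[0,0,-12,0,0,0,0],[0,0,-12,0,0,0,0],[0,0,-12,0,0,0,0]])

```text
time_s: 26.9
eef_pos: [0.5344, -0.1955, 0.124]
eef_rot: [-0.0, 0.998, -0.07, -0.001]
force: [0.3, -1.0, -2.6]
opening: 0.691
```

```bash
python3 off2.py .195 -.024; python3 -c "
from h import *
go(.5803,-.0047,.10,11.45)"
```

```text
[-0.14 -0.18 -1.48] [ 0.5345 -0.1954  0.1237]
bright rows [34, 35, 36] [299]
cols 235 396
far edge mm [[ 94.5 -27.9 -24. ]
 [ 94.4  29.3 -24. ]] centre offset x mm -3.0
t 27.0 yaw -8.03 -> 11.45 shift [  1.88 -19.52   2.38] turn [ -0.07   0.16 -19.48]
```

servo_tool(rows=[[2.1,-19.5,0,0,0,-19.5,0],[2.1,-19.5,0,0,0,-19.5,0],[2.1,-19.5,0,0,0,-19.5,0],[2.1,-19.5,0,0,0,-19.5,0],[2.1,-19.5,0,0,0,-19.5,0],[2.1,-19.5,1.5,0,0,-19.5,0],[2.1,-19.5,2.4,0,0,-19.5,0],[2.1,-19.5,2.4,0,0,-19.5,0],[2.1,-19.5,2.4,0,0,-19.5,0],[2.1,-19.5,2.4,0,0,-19.5,0],[2.1,-19.5,2.4,0,0,-19.5,0]])

```text
time_s: 28.1
eef_pos: [0.5841, -0.0062, 0.1018]
eef_rot: [0.0, 0.995, 0.099, 0.0]
force: [0.8, 0.2, -2.7]
opening: 0.696
```

```bash
python3 -c "
from h import *
c=cam('wrist'); c=cam('wrist'); print(manip.state()['eef_pos'])
go(.5803,-.0047,.0353,11.45)"
```

```text
[ 0.58397206 -0.00586057  0.10173629]
t 28.2 yaw 11.45 -> 11.45 shift [-0.34 -0.19  6.64] turn [ 0.02 -0.04 -0.  ]
```

servo_tool(rows=[[-0.15,-0.2,3,0,0,0,0],[-0.15,-0.2,5,0,0,0,0],[-0.15,-0.2,5.3,0,0,0,0],[-0.15,-0.2,5.5,0,0,0,0],[-0.15,-0.2,5.7,0,0,0,0],[-0.15,-0.2,5.9,0,0,0,0],[-0.15,-0.2,6.1,0,0,0,0],[-0.15,-0.2,6.3,0,0,0,0],[-0.15,-0.2,6.5,0,0,0,0],[-0.15,-0.2,6.65,0,0,0,0],[-0.15,-0.2,6.65,0,0,0,0],[-0.15,-0.2,6.65,0,0,0,0]])

```text
time_s: 29.4
eef_pos: [0.5819, -0.004, 0.0351]
eef_rot: [0.0, 0.995, 0.1, 0.0]
force: [-1.3, 0.7, 2.9]
opening: 0.692
```

servo_tool(rows=[[0,0,0.1,0,0,0,0],[0,0,0.1,0,0,0,1],[0,0,0.1,0,0,0,1],[0,0,0.1,0,0,0,1],[0,0,0.1,0,0,0,1],[0,0,-1,0,0,0,1],[0,0,-3,0,0,0,1],[0,0,-7,0,0,0,1],[0,0,-11,0,0,0,1],[0,0,-15,0,0,0,1],[0,0,-19,0,0,0,1],[0,0,-22,0,0,0,1]])

```text
time_s: 30.6
eef_pos: [0.5824, -0.0036, 0.2587]
eef_rot: [0.0, 0.995, 0.1, 0.002]
force: [0.5, -0.7, -0.2]
opening: 1.0
```

servo_tool(rows=[[0,0,0,0,0,0,1],[0,0,0,0,0,0,1]])

```text
time_s: 30.8
eef_pos: [0.5821, -0.0038, 0.256]
eef_rot: [0.0, 0.995, 0.1, 0.001]
force: [-0.6, 0.0, -0.1]
opening: 1.0
```

```bash
python3 chk.py .195 .5803 -.0047 .1996; python3 -c "
from h import *
c=cam('scene'); im=c['image']
cv2.imwrite('pics/fin.png',cv2.resize(im[100:360,180:520],None,fx=2.2,fy=2.2,interpolation=cv2.INTER_CUBIC))
m=mask(im); n,lab,st,ce=cv2.connectedComponentsWithStats(m)
for L,p0 in((.105,(.5043,.192,.153)),(.135,(.4855,.3765,.012)),(.165,(.4877,-.359,.3415)),(.195,(.58,-.0047,.2))):
    q=proj(c,[[*p0[:2],.05]])[0].astype(int); l=lab[q[1],q[0]]; mm=(lab==l).astype(np.uint8)*255
    f=lambda p:[box(*p[:3],L,0,.028+.03+p[3]),box(*p[:3],L+.012,.0345,.036,.0457,x0=-L/2)]
    p,e=fit(c,mm,f,[*p0,0.]); print(L,st[l],p.round(4),round(e,3))
"
```

```text
[ 288   84   57  173 9201]
[ 0.58   -0.0042  0.1983] 0.0194
0.105 [ 365  222   46   55 1540] [0.5022 0.1919 0.1588 0.0007] 0.02
0.135 [ 426  257   61   66 2129] [ 4.838e-01  3.761e-01  1.140e-02 -3.000e-04] 0.018
0.165 [ 222  118   49   53 1507] [ 0.4859 -0.3592  0.3398  0.0007] 0.022
0.195 [ 273  188   65   73 2447] [ 5.788e-01 -5.200e-03  2.084e-01 -5.000e-04] 0.019
```

View pics/fin.png

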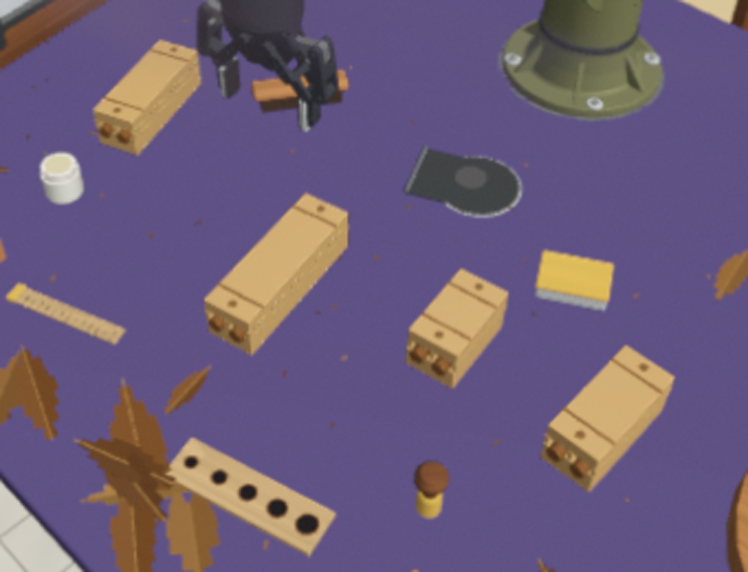

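The final scene picture shows all four moulds closed and flush. The pot and punch are standing, and the gripper is clear of everything. I'm handing the job in.

```bash
python3 -c "
from cell import workorder
print(workorder.job_done())"
```

```text
the job is handed in; nothing more can be done
None
```

I took the stack apart from the top down and set each top on the bottom of its own length. Each went on grooves down, was pressed home and released, and I handed the job in at about 31 s of the 122 s allowed.

- **Closed:** in the last scene-camera outline fit, the closing gap was within 0.7 mm of zero for all four moulds (limit 3 mm).
- **Lined up:** in the same fit, centres were within about 2.5 mm of the measured seats and axes within about 0.01 rad.
- **Second camera:** wrist-camera outline fits agreed for robusto, toro and churchill. I checked petit against its predicted corners in one wrist picture, which matched to about 2 px.
- **Bystanders:** the glue pot and cap punch were upright in the final picture, in what looked like their starting places. I did not measure their positions again.
- **Disagreements:** the two fixed cameras differ by 1–3 mm, which is within their calibration. The toro bottom was hidden by the held top during lowering, so that seating was confirmed only by height, contact force and the later fits. No check failed.

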